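# Switch the vacuum over to the funnel's station

### The arm

A 6-joint arm with a two-finger parallel gripper is mounted at the origin on the work surface. World frame = base frame: x ahead of the robot, y to its left, z up, the work surface at z = 0. Lengths are in mm, angles in rad, forces in N, time in s.
With the tool pointing down it reaches from about 275 to 850 mm from the base axis. Payload 19 kg.
Tool frame: the origin (TCP) lies at the very end of the fingers, on their centre line; the grasp point (between the pads) lies 19 mm behind it; y points along the fingers, z is the direction in which the jaws open and shut, and the axes are right-handed (so a half turn about y gives the same grasp; the last joint's range is limited). The gripper opens to 85 mm and grips with 20 to 120 N. Pads are 22 mm wide; open, the fingers measure 114 mm over their backs; the gripper's body (76 mm by 85 mm) begins 54 mm behind the grasp point. The pads swing forward as they close: fully open they stand 13 mm farther back than shut.
Start: joints at [1.186, 0.15, 1.437, -0, 1.554, -0.134], TCP at [142.708, 556.976, 207.867] pointing down, gripper open.
Joint ranges: [-2.8, 2.8], [-0.68, 2.1], [0.12, 2.68], [-1.39, 4.53], [0.16, 2.79], [-2.81, 2.81]. Speed limits (rad/s): [1.89, 1.89, 2.22, 3.01, 3.01, 3.01].

### API

Orientations are given as a unit quaternion [w, x, y, z].
In Python, from cell import env gives the robot as it stands.
- The arm moves only by the shell command python3 -m inch 'ROWS' [FORCE]. ROWS is JSON, one flat list of numbers, 7 for each row, row after row: the closure, from 0 (fully open) to 1 (shut), then the shift along the tool's x, y, z in mm, then the turn, a rotation vector about the tool's x, y, z in degrees. In form: [claw, dx, dy, dz, wx, wy, wz, claw, dx, dy, dz, wx, wy, wz, ...]. A call has exactly 10 rows; each row shifts and turns the commanded pose from where the row before left it, along the tool's axes as they then stand; what a row does not reach is not made up. A row lasts 1/8 s, in which the tool goes at most 62.5 mm and 10.7 degrees, less where a joint would pass 70% of its speed; a pose out of reach is approached as far as the arm can. A call with a gripper value outside its range is refused whole. The fingers move at their own pace and stop on an object; FORCE is the grip in N (left out, the last holds). Time passes only in rows, so rows that do not move let the fingers close, or fill a call up. It gives the time, the measured TCP pose, the force and the opening at its end, in the units of the state.
- env.state(): the state, without advancing time (a new reading comes with each control period).
- env.grab_frame(name): name is "side" or "top"; returns a dict with "frame" (384x512x3 uint8, red, green, blue), "fov_y" (degrees; the focal length in pixels is half the picture's height over the tangent of half this angle, whatever the lens; pixels are square), "cx", "cy" (the principal point, pixels), "world_from_camera" (4x4, takes a point from camera to world coordinates). Camera axes: x right, y down, z forward; pixel columns grow to the right and rows downward; lengths in mm; the calibration is good to about 2 mm. A picture is of the moment at which its call begins. There is no depth.
- env.close_job(): hands the job in, once; it reports no verdict.
The state is a dict: "t": time; "joints": joint angles; "joint_vel": joint speeds; "effort": joint torques, N m; "tcp_pos": TCP position; "eef_rot": TCP orientation; "contact_force": force on the tool from outside, world axes, zero at the start; "wrist_torque": the same for the moment, N m; "gripper_width": finger opening in mm.
Only numpy, scipy, OpenCV 4.12 (cv2) and the standard library are available. Lean on these libraries where they do the work, as an engineer would, in place of code of your own. Each camera call takes 0.05 s, during which the arm holds its last target. There are 200 camera calls.

### The job

On the vacuum manifold one valve has been left open at a station with no funnel. With a fingertip, first push that lever round until the valve is fully shut (square across its branch pipe, like the other two), then push the lever at the station that carries the steel funnel round until its valve is fully open (in line with its branch pipe, pointing over the header bar). Push only, never grip or lift anything, and leave the third lever, the funnel and the other things on the bench where they are.

Things in the scene. Friction and masses are not known exactly. Their poses are not given: they have to be found in the camera images.
- lever_on (a joint): Angle (rad) of the valve lever of the station whose valve has been left open (it carries no funnel); starts between 0.7 and 1.5. 0 = shut: lever across its branch pipe, pointing along manifold +y. 1.571 = fully open: in line with the pipe, pointing along manifold +x, over the header bar. Grows clockwise seen from above. Rigid stops at both ends; stays where left (friction 0.12 N m, about 2 N at 60 mm).
- lever_on_pivot (a point): On the lever's vertical axis, at its mid-height, 99 mm above the bench. The lever is a flat bar 16 mm wide, 17 mm tall (90 to 108 mm above the bench), with white plastic grips on both sides from 15 to 87 mm from the axis, and a round hub of radius 13 mm. Below it is only a stem of radius 8 mm on a brass valve body 54 mm high.
- lever_on_end (a point): Free end of this lever, 85 mm from its axis, at mid-height; pivot to end is the way the lever points.
- lever_funnel (a joint): Angle (rad) of the valve lever of the station whose head carries the filter funnel; starts shut, between 0 and 0.05. 0 = shut: lever across its branch pipe, pointing along manifold +y. 1.571 = fully open: in line with the pipe, pointing along manifold +x, over the header bar. Grows clockwise seen from above. Rigid stops at both ends; stays where left (friction 0.12 N m, about 2 N at 60 mm).
- lever_funnel_pivot (a point): On the lever's vertical axis, at its mid-height, 99 mm above the bench. The lever is a flat bar 16 mm wide, 17 mm tall (90 to 108 mm above the bench), with white plastic grips on both sides from 15 to 87 mm from the axis, and a round hub of radius 13 mm. Below it is only a stem of radius 8 mm on a brass valve body 54 mm high.
- lever_funnel_end (a point): Free end of this lever, 85 mm from its axis, at mid-height; pivot to end is the way the lever points.
- lever_idle (a joint): Angle (rad) of the valve lever of the third station, bare and shut, to be left alone; starts at 0. 0 = shut: lever across its branch pipe, pointing along manifold +y. 1.571 = fully open: in line with the pipe, pointing along manifold +x, over the header bar. Grows clockwise seen from above. Rigid stops at both ends; stays where left (friction 0.12 N m, about 2 N at 60 mm).
- lever_idle_pivot (a point): On the lever's vertical axis, at its mid-height, 99 mm above the bench. The lever is a flat bar 16 mm wide, 17 mm tall (90 to 108 mm above the bench), with white plastic grips on both sides from 15 to 87 mm from the axis, and a round hub of radius 13 mm. Below it is only a stem of radius 8 mm on a brass valve body 54 mm high.
- lever_idle_end (a point): Free end of this lever, 85 mm from its axis, at mid-height; pivot to end is the way the lever points.
- manifold: Fixed grey header bar 50 x 420 x 40 mm along manifold y, top 60 mm high, centre line at x = 85 mm (+x: away from the robot). Origin on the bench below the middle lever's axis. Stations at y = -140, 0, 140 mm, in varying order: a branch pipe (35 mm high) runs from the bar along -x through the valve (lever axis at x = 0) to a head of radius 33 mm, 52 mm high, at x = -100 mm.
- funnel: Loose steel filter funnel, an open round cup 62 mm across and 75 mm tall (foot 48 mm across), about 0.3 kg, standing unfastened on the head of its station, so its rim is 127 mm above the bench; origin at the centre of its underside.
- tip_box: Bystander: navy pipette tip box, 85 x 120 x 68 mm, loose; origin under its centre.
- tube_rack: Bystander: purple rack with six capped tubes, 80 x 120 mm, 114 mm tall, loose; origin under its centre.
- bottle: Bystander: bottle 70 mm across, 150 mm tall, loose; origin under its centre.
- dishes: Bystander: stack of three dishes, 90 mm across, 45 mm tall, loose; origin under its centre.
Not all that is in view belongs to the job. What is shaped like the part that bears lever_funnel but blue is not meant. Leave any red look-alike of the part that bears lever_on alone.

How it is judged (in metres and radians):
On the way, in this order (a step that is already met when the one before it is completed fails the run):
1. the valve that was left open is fully shut, while the funnel's valve is still shut (value of joint lever_on below 0.12 rad and value of joint lever_funnel below 0.3 rad), for 0.2 s.
2. the funnel's valve is fully open and the first one still shut (value of joint lever_funnel above 1.43 rad and value of joint lever_on below 0.12 rad), for 0.2 s.
At the end, for the whole second after the job is handed in: The lever that was left open is within 0.12 rad of shut, the funnel's lever within 0.14 rad of fully open, the third lever within 0.12 rad of shut, all at rest; the funnel stands upright within 12 mm of its starting place, the bystanders within 20 mm of theirs (all of step 2 and value of joint lever_idle below 0.12 rad and distance of funnel from where it was at the start of the episode below 0.012 m and angle between funnel's own z axis and vertical below 0.1 rad and linear speed of funnel below 0.02 m/s and velocity of joint lever_on between -0.05 and 0.05 rad/s and velocity of joint lever_funnel between -0.05 and 0.05 rad/s and velocity of joint lever_idle between -0.05 and 0.05 rad/s and distance of each of tip_box, tube_rack, bottle, dishes from where it was at the start of the episode below 0.02 m); the robot touches nothing.
It fails at once if the funnel's valve is opened while the other is still open (value of joint each of lever_on, lever_funnel above 0.3 rad).
It fails at once if the third lever is turned (value of joint lever_idle above 0.2 rad).
It fails at once if a lever is gripped between the fingers ((contact force between the fingers and lever_on_c3 above 1 N and contact force between the fingers and lever_on_c2 above 1 N) or (contact force between the fingers and lever_funnel_c3 above 1 N and contact force between the fingers and lever_funnel_c2 above 1 N)).
It fails at once if the funnel is shifted, lifted or tipped (distance of funnel from where it was at the start of the episode above 0.015 m or angle between funnel's own z axis and vertical above 0.2 rad).
It fails at once if a bystander is disturbed (distance of any of tip_box, tube_rack, bottle, dishes from where it was at the start of the episode above 0.025 m or angle between any of tip_box, tube_rack, bottle, dishes's own z axis and vertical above 0.3 rad).
It also fails if it takes over 54 s, if anything falls off the work surface, if the arm or the gripper's body presses on something with over 40 N, if the wrist force passes 120 N, or if a joint passes its speed limit or range.

## Working session

There is one attempt and no reset: what is moved stays moved. The work goes in short steps, Python scripts to look and compute and a shell command to move; the robot and the scene stay as the last step left them, time stands still between calls to the robot, and variables do not carry over. Pictures are saved under pics/ and viewed, about 8 in all and at most 12, crops included, and the job is handed in when it is done.

```bash
ls; mkdir -p pics
python3 - <<'E'
from cell import env
import cv2
for n in("top","side"):
    f=env.grab_frame(n); cv2.imwrite(f"pics/{n}0.png",f["frame"][:,:,::-1]); print(n,f["fov_y"],f["cx"],f["cy"],f["world_from_camera"])
print(env.state())
E
```

```text
pics
top 50.794061919943644 255.18292349701517 196.39454416925406 [[-2.72421009e-02 -9.97598077e-01  6.36863049e-02  5.20692666e+02]
 [-9.99470960e-01  2.83148213e-02  1.60022241e-02  5.65678553e-01]
 [-1.77670543e-02 -6.32166781e-02 -9.97841662e-01  1.32143333e+03]
 [ 0.00000000e+00  0.00000000e+00  0.00000000e+00  1.00000000e+00]]
side 54.420823492213415 254.79414995167093 190.8692153716889 [[ 9.08897334e-01 -2.27797527e-01  3.49304914e-01  1.49034396e+02]
 [-4.16952575e-01 -5.11461716e-01  7.51370390e-01 -8.79854205e+02]
 [ 7.49577415e-03 -8.28562128e-01 -5.59846955e-01  7.44799280e+02]
 [ 0.00000000e+00  0.00000000e+00  0.00000000e+00  1.00000000e+00]]
{'t': 0.1, 'joints': array([ 1.18599969e+00,  1.50939189e-01,  1.43794171e+00, -1.56522137e-06,
        1.55380252e+00, -1.33999644e-01]), 'joint_vel': array([ 0.00167828, -0.00215057, -0.00089406, -0.00080905,  0.00111964,
        0.00102545]), 'effort': array([ 4.95646687e-03, -7.14378119e+01, -5.71798110e+01, -3.00673955e-04,
        6.99709402e-03, -4.72648617e-05]), 'tcp_pos': array([142.62918515, 556.77995372, 207.34659937]), 'eef_rot': array([-0.70118152,  0.70192729, -0.08853628,  0.08833952]), 'contact_force': array([ 0.62198848, -0.03231509,  0.185442  ]), 'wrist_torque': array([ 0.02253925,  0.00227065, -0.07488941]), 'gripper_width': 85.6936529027272}
```

View pics/top0.png

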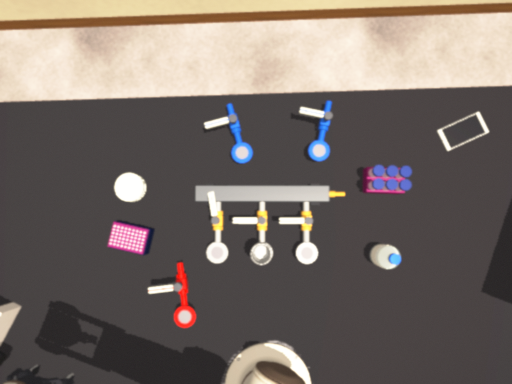

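View pics/side0.png

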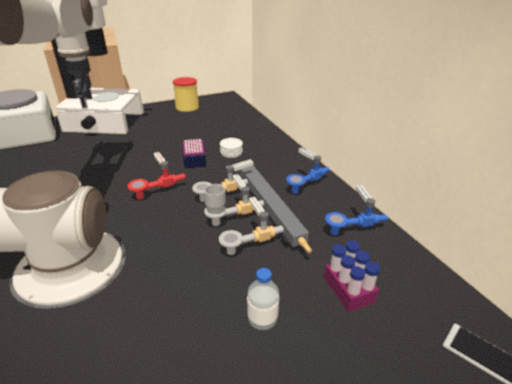

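Top view (image up = world +x, left = +y): the manifold's three stations have yellow valves. The left one, with its hub near (217,220), has its lever pointing up and is open. The middle one (262,220) carries the funnel at (261,254). The right one (307,220) is idle. Look-alikes to leave alone are red (180,288) and blue (234,119) and (327,115). I'll check the choice in one close crop.

```bash
cat > h.py <<'E'
import numpy as np
from cell import env
def cam(n):
    f=env.grab_frame(n); F=f["frame"].shape[0]/2/np.tan(np.radians(f["fov_y"])/2)
    return f,F,f["cx"],f["cy"],np.array(f["world_from_camera"])
def back(c,u,v,z):
    f,F,cx,cy,T=c; d=T[:3,:3]@[(u-cx)/F,(v-cy)/F,1]; o=T[:3,3]; return o+d*(z-o[2])/d[2]
def proj(c,p):
    f,F,cx,cy,T=c; q=T[:3,:3].T@(np.array(p)-T[:3,3]); return q[:2]/q[2]*F+[cx,cy]
E
python3 - <<'E'
import cv2
im=cv2.imread("pics/top0.png")[175:275,185:335]
cv2.imwrite("pics/crop0.png",cv2.resize(im,None,fx=5,fy=5,interpolation=cv2.INTER_CUBIC))
E
```

```text
(no output)
```

View pics/crop0.png

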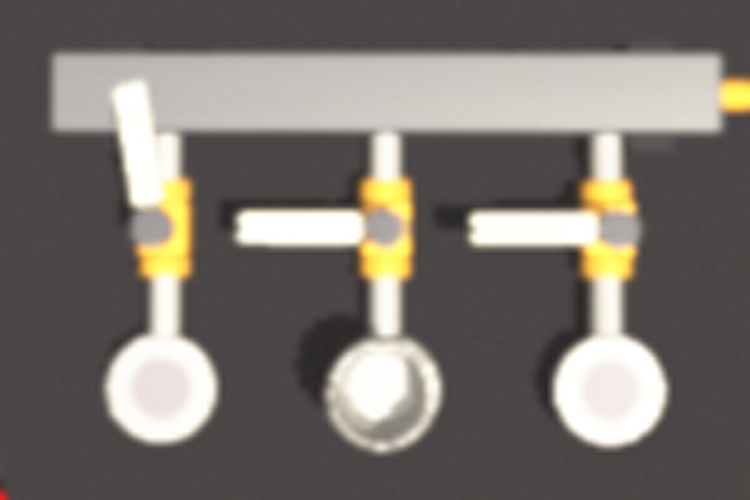

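The crop confirms it. The left station is bare with its lever nearly in line: hub (151,227), end (130,83). The middle one has the funnel and is shut: hub (384,227), end (235,228). The right one is idle: hub (618,229), end (470,228).

Run:
```python
from h import *
c=cam("top")
def b(x,y,z): return back(c,185+(x+.5)/5-.5,175+(y+.5)/5-.5,z)
P={}
for n,x,y,z in[("on",151,227,108),("on_e",130,83,108),("fu",384,227,108),("fu_e",235,228,108),("id",618,229,108),("id_e",470,228,108),("headL",161,388,52),("headR",609,389,52),("rim",383,393,127),("barL",51,92,60),("barR",722,92,60)]:
    P[n]=b(x,y,z); print(n,P[n].round(1))
for a in("on","fu","id"):
    d=P[a+"_e"]-P[a]; print(a,np.linalg.norm(d),np.degrees(np.arctan2(d[1],d[0])))
for n,u,v,z in[("box",129,237,68),("dish",130,187,45),("bottle",385,256,130),("rack",388,178,100),("red",178,288,108)]: print(n,back(c,u,v,z).round(0))
from scipy.spatial.transform import Rotation as R
q=env.state()["eef_rot"]; print(R.from_quat(q,scalar_first=True).as_matrix().round(3))
```

```text
on [530.6 143.1 108. ]
on_e [617.6 154.  108. ]
fu [526.8   3.3 108. ]
fu_e [528.6  92.7 108. ]
id [ 521.8 -136.4  108. ]
id_e [524.8 -48.1 108. ]
headL [430.5 145.6  52. ]
headR [ 422.6 -133.6   52. ]
rim [429.5   6.6 127. ]
barL [617.2 209.8  60. ]
barR [ 605.3 -209.6   60. ]
on 87.70301738759095 7.1199136280257065
fu 89.36124738440436 88.81757227676307
id 88.39189680719613 88.04734330938192
box [486. 416.  68.]
dish [643. 419.  45.]
bottle [ 412. -353.  130.]
rack [ 643. -382.  100.]
red [332. 257. 108.]
[[ 0.969 -0.     0.248]
 [-0.248 -0.001  0.969]
 [-0.    -1.    -0.001]]
```

Geometry checks out: pivot spacing is 140 mm, manifold yaw about -1.8°, lever lengths 88–89 mm to the grip end, and lever_on about 1.41 rad. With the fingers shut and the tool aligned to the world axes, I'll travel at height to the -y side of the open lever.

```bash
python3 -m inch '[1,0,0,0,0,-7.2,0, 1,0,0,0,0,-7.2,0, 1,28,0,-27,0,0,0, 1,28,0,-27,0,0,0, 1,28,0,-27,0,0,0, 1,28,0,-27,0,0,0, 1,28,0,-27,0,0,0, 1,28,0,-27,0,0,0, 1,28,0,-27,0,0,0, 1,28,0,-27,0,0,0]' 20
python3 -m inch '[1,28,0,-28,0,0,0, 1,28,0,-28,0,0,0, 1,28,0,-28,0,0,0, 1,28,0,-28,0,0,0, 1,28,0,-28,0,0,0, 1,28,0,-28,0,0,0, 1,28,0,-28,0,0,0, 1,28,0,-28,0,0,0, 1,0,0,0,0,0,0, 1,0,0,0,0,0,0]'
python3 - <<'E'
from h import *
from scipy.spatial.transform import Rotation as R
s=env.state(); print(s["tcp_pos"],s["gripper_width"],s["contact_force"],s["joints"]);print(R.from_quat(s["eef_rot"],scalar_first=True).as_matrix().round(3))
E
```

```text
t: 1.4
tcp_pos: [367.5, 340.1, 207.8]
eef_rot: [-0.707, 0.707, 0.0, -0.0]
contact_force: [0.2, 0.5, 0.4]
gripper_width: 0.1
t: 2.65
tcp_pos: [590.6, 117.5, 207.6]
eef_rot: [0.707, -0.707, 0.0, 0.0]
contact_force: [0.2, 0.3, 0.4]
gripper_width: -0.3
[590.5826465  117.48288803 207.59070583] -0.33047878684309434 [0.16434688 0.31428915 0.43622617] [ 6.83856593e-02  2.07796584e-01  1.37087390e+00  1.51415199e-04
  1.56369803e+00 -1.50276993e+00]
[[ 1.    -0.001 -0.   ]
 [ 0.     0.     1.   ]
 [-0.001 -1.     0.   ]]
```

```bash
python3 -m inch '[1,0,16,0,0,0,0, 1,0,16,0,0,0,0, 1,0,16,0,0,0,0, 1,0,16,0,0,0,0, 1,0,16,0,0,0,0, 1,0,16,0,0,0,0, 1,0,12,0,0,0,0, 1,0,8,0,0,0,0, 1,0,0,0,0,0,0, 1,0,0,0,0,0,0]'
python3 - <<'E'
import numpy as np
for a0,a1,n,c in((-23,62,20,(530.6,143.1)),(118,28,20,(526.8,3.3))):
    f=np.radians(np.linspace(a0,a1,n+1)); p=np.c_[np.cos(f),np.sin(f)]*66
    print(p[0]+c,p[-1]+c); print(np.diff(p,axis=0).round(1).tolist())
E
```

```text
t: 3.9
tcp_pos: [591.2, 117.2, 92.4]
eef_rot: [-0.707, 0.707, 0.0, 0.0]
contact_force: [-0.7, 0.2, 0.1]
gripper_width: 0.0
[591.35332033 117.31174552] [561.58512314 201.37454113]
[[1.7, 4.6], [1.4, 4.7], [1.0, 4.8], [0.7, 4.8], [0.3, 4.9], [-0.0, 4.9], [-0.4, 4.9], [-0.8, 4.8], [-1.1, 4.8], [-1.5, 4.7], [-1.8, 4.6], [-2.1, 4.4], [-2.5, 4.2], [-2.8, 4.0], [-3.1, 3.8], [-3.3, 3.6], [-3.6, 3.3], [-3.8, 3.1], [-4.0, 2.8], [-4.2, 2.5]]
[495.81487686  61.57454113] [585.07454113  34.28512314]
[[4.7, 2.3], [4.8, 1.9], [5.0, 1.5], [5.1, 1.1], [5.1, 0.7], [5.2, 0.3], [5.2, -0.1], [5.2, -0.5], [5.1, -0.9], [5.0, -1.3], [4.9, -1.7], [4.7, -2.1], [4.6, -2.5], [4.4, -2.8], [4.1, -3.1], [3.9, -3.5], [3.6, -3.7], [3.3, -4.0], [3.0, -4.3], [2.6, -4.5]]
```

Run:
```python
from h import *
import cv2
c=cam("side"); im=c[0]["frame"][:,:,::-1][130:270,170:330]
cv2.imwrite("pics/s1.png",cv2.resize(im,None,fx=4,fy=4,interpolation=cv2.INTER_CUBIC))
```

```text
(no output)
```

View pics/s1.png

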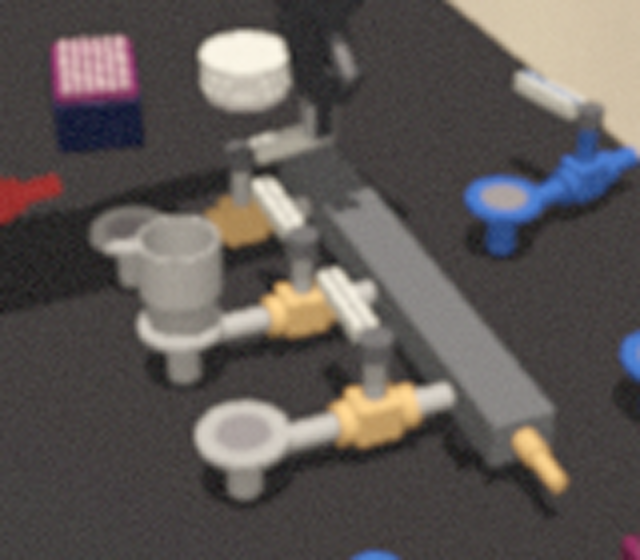

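The fingertip, near (325,135), stands on the near (-y) side of the open lever, whose end is at about (310,135). It touches nothing. Now I'll sweep along the arc.

```bash
python3 -m inch '[1,1.7,0,4.6,0,0,0, 1,1.4,0,4.7,0,0,0, 1,1,0,4.8,0,0,0, 1,0.7,0,4.8,0,0,0, 1,0.3,0,4.9,0,0,0, 1,0,0,4.9,0,0,0, 1,-0.4,0,4.9,0,0,0, 1,-0.8,0,4.8,0,0,0, 1,-1.1,0,4.8,0,0,0, 1,-1.5,0,4.7,0,0,0]'
python3 -m inch '[1,-1.8,0,4.6,0,0,0, 1,-2.1,0,4.4,0,0,0, 1,-2.5,0,4.2,0,0,0, 1,-2.8,0,4,0,0,0, 1,-3.1,0,3.8,0,0,0, 1,-3.3,0,3.6,0,0,0, 1,-3.6,0,3.3,0,0,0, 1,-3.8,0,3.1,0,0,0, 1,-4,0,2.8,0,0,0, 1,-4.2,0,2.5,0,0,0]'
python3 - <<'E'
from h import *
import cv2
c=cam("top"); im=c[0]["frame"][:,:,::-1][145:285,180:340]
cv2.imwrite("pics/t2.png",cv2.resize(im,None,fx=4,fy=4,interpolation=cv2.INTER_CUBIC))
E
```

```text
t: 5.2
tcp_pos: [592.1, 165.4, 91.9]
eef_rot: [-0.707, 0.707, 0.0, -0.0]
contact_force: [0.8, 0.3, -0.8]
gripper_width: 0.2
t: 6.45
tcp_pos: [560.7, 201.6, 91.9]
eef_rot: [-0.707, 0.707, 0.0, -0.0]
contact_force: [0.0, -0.0, 0.7]
gripper_width: 0.1
```

View pics/t2.png

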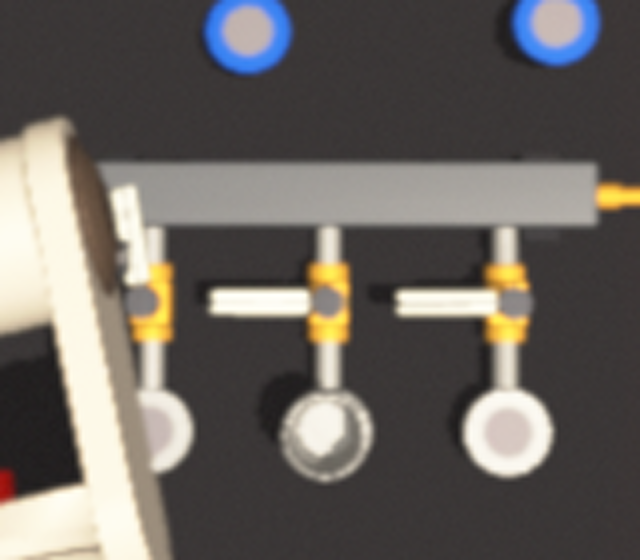

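The lever has not turned, although the tool swept past with no force. I'll check where the fingertip really is relative to the reported TCP and the lever.

Run:
```python
from h import *
import cv2
c=cam("side"); s=env.state(); p=s["tcp_pos"]; print(p, env.state()["joints"])
for n,q in(("tcpnow",p),("tcp_before",(591.2,117.2,92.4)),("on_pivot",(530.6,143.1,108)),("on_end",(617.6,154,108)),("fu_pivot",(526.8,3.3,108)),("fu_end",(528.6,92.7,108))):
    u=proj(c,q); print(n,u.round(1),((u-[170,130])*4).round(0))
im=c[0]["frame"][:,:,::-1][90:220,170:330]
cv2.imwrite("pics/s2.png",cv2.resize(im,None,fx=4.6,fy=4.6,interpolation=cv2.INTER_CUBIC))
print(((proj(c,p)-[170,90])*4.6))
```

```text
[560.60512206 201.66010211  91.93914074] [ 2.16062986e-01  2.57076522e-01  1.54829956e+00 -4.30220812e-05
  1.33627220e+00 -1.35557929e+00]
tcpnow [231.7 160.9] [247. 124.]
tcp_before [249.3 170.2] [317. 161.]
on_pivot [229.7 166.4] [239. 146.]
on_end [251.9 159.8] [328. 119.]
fu_pivot [245.2 187.6] [301. 230.]
fu_end [234.8 173.6] [259. 175.]
[283.81023035 326.28948837]
```

View pics/s2.png

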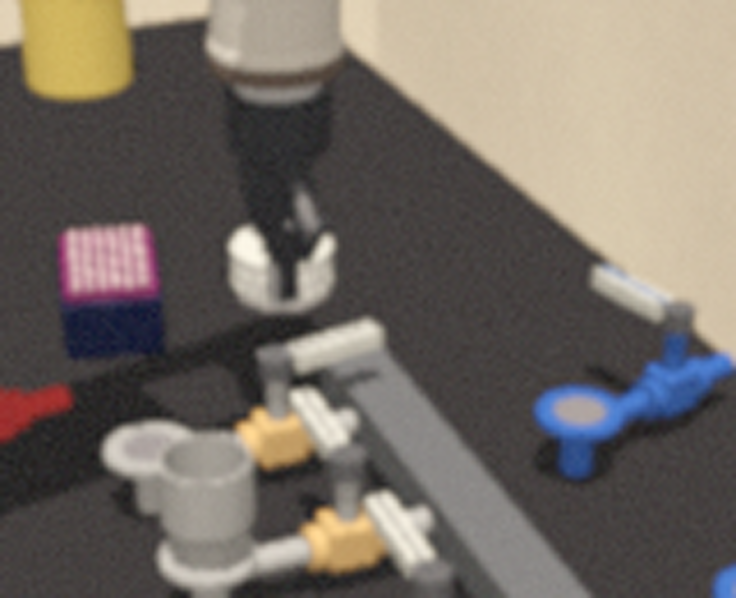

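Run:
```python
from h import *
import cv2
o=[]
for n in("side","top"):
    c=cam(n); u=proj(c,env.state()["tcp_pos"]); print(n,u)
    x,y=(u-[25,30]).astype(int); im=c[0]["frame"][y:y+50,x:x+50,::-1]
    im=(255*(np.clip(im/120.,0,1))**.5).astype(np.uint8)
    im=cv2.resize(im,None,fx=8,fy=8,interpolation=cv2.INTER_CUBIC)
    q=(u-[x,y]+.5)*8; cv2.drawMarker(im,tuple(int(k) for k in q),(0,0,255),cv2.MARKER_CROSS,16,1); o.append(im)
cv2.imwrite("pics/tip.png",np.hstack(o))
```

```text
side [231.76718924 160.93268927]
top [196.13526785 210.56894921]
```

View pics/tip.png

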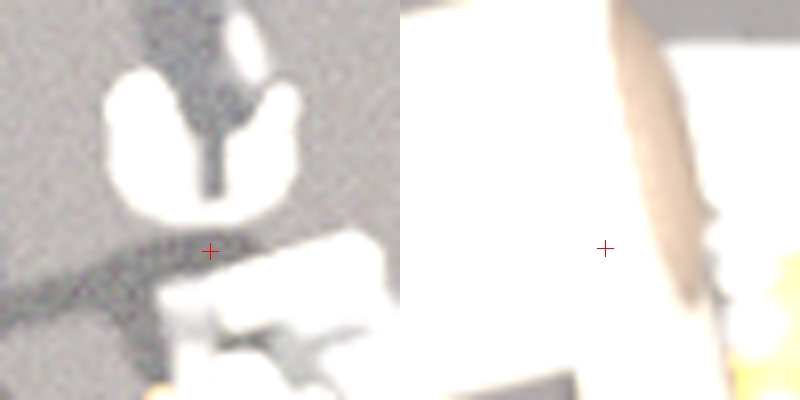

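The fingertip in the side view ends at crop (211,200), about 6 px above the reported TCP's projection at (210,250). That fits a tip about 26 mm higher than reported, so it passed over the lever. I'll go back to the -y side with more margin and lower. Reported z = 66 is safe either way, since the bar top is at 60.

```bash
python3 -m inch '[1,0,-30,0,0,0,0, 1,0,-30,0,0,0,0, 1,10,0,-39,0,0,0, 1,10,0,-39,0,0,0, 1,10,0,-39,0,0,0, 1,0,25,0,0,0,0, 1,0,25,0,0,0,0, 1,0,20,0,0,0,0, 1,0,16,0,0,0,0, 1,0,0,0,0,0,0]'
python3 - <<'E'
from h import *
import cv2
c=cam("side"); s=env.state(); print(s["tcp_pos"],s["contact_force"])
p=s["tcp_pos"]; u=proj(c,p)
x,y=(u-[40,35]).astype(int); im=c[0]["frame"][y:y+60,x:x+80,::-1]
im=(255*(np.clip(im/200.,0,1))**.6).astype(np.uint8)
im=cv2.resize(im,None,fx=8,fy=8,interpolation=cv2.INTER_CUBIC)
for q,k in((p,(0,0,255)),(p+[0,0,26],(0,255,0))):
    q=(proj(c,q)-[x,y]+.5)*8; cv2.drawMarker(im,tuple(int(t) for t in q),k,cv2.MARKER_CROSS,16,1)
cv2.imwrite("pics/tip2.png",im)
E
```

```text
t: 7.9
tcp_pos: [590.5, 84.3, 64.9]
eef_rot: [-0.707, 0.707, -0.001, -0.001]
contact_force: [-0.3, 0.0, -0.1]
gripper_width: 0.1
[591.10886535  84.37053388  65.9652852 ] [0.28458136 0.62732709 1.13441376]
```

View pics/tip2.png

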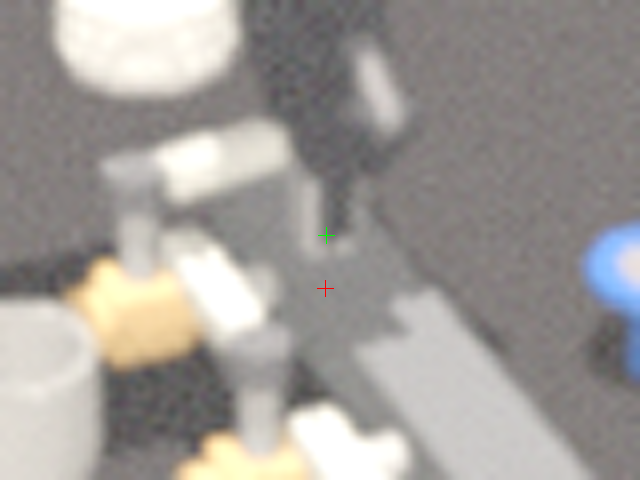

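The finger now stands in front of the lever (tip near (337,240)), matching the +26 mm marker. I'll repeat the sweep at this height.

```bash
python3 -m inch '[1,0,0,7,0,0,0, 1,0,0,7,0,0,0, 1,0,0,7,0,0,0, 1,0,0,6,0,0,0, 1,0,0,6,0,0,0, 1,1.7,0,4.6,0,0,0, 1,1.4,0,4.7,0,0,0, 1,1,0,4.8,0,0,0, 1,0.7,0,4.8,0,0,0, 1,0.3,0,4.9,0,0,0]'
python3 -m inch '[1,0,0,4.9,0,0,0, 1,-0.4,0,4.9,0,0,0, 1,-0.8,0,4.8,0,0,0, 1,-1.1,0,4.8,0,0,0, 1,-1.5,0,4.7,0,0,0, 1,-1.8,0,4.6,0,0,0, 1,-2.1,0,4.4,0,0,0, 1,0,0,0,0,0,0, 1,0,0,0,0,0,0, 1,0,0,0,0,0,0]'
python3 - <<'E'
from h import *
import cv2
c=cam("side"); im=c[0]["frame"][:,:,::-1][100:210,170:310]
cv2.imwrite("pics/s3.png",cv2.resize(im,None,fx=5,fy=5,interpolation=cv2.INTER_CUBIC))
E
```

```text
t: 9.2
tcp_pos: [596.1, 141.3, 65.8]
eef_rot: [-0.707, 0.707, 0.0, -0.0]
contact_force: [-1.3, -3.1, 0.5]
gripper_width: -0.1
t: 10.45
tcp_pos: [588.5, 174.3, 65.9]
eef_rot: [0.707, -0.707, -0.0, 0.0]
contact_force: [1.0, -0.2, -0.4]
gripper_width: 0.0
```

View pics/s3.png

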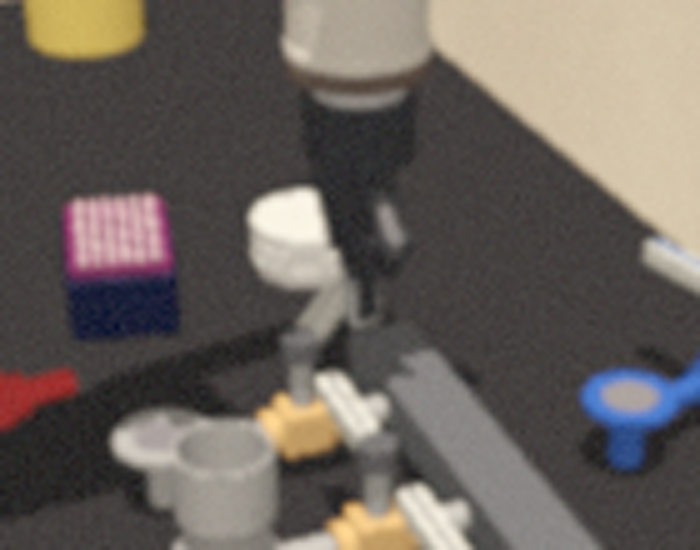

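The lever is turning now (3 N, now about mid-way). I'll continue the arc.

```bash
python3 -m inch '[1,-2.5,0,4.2,0,0,0, 1,-2.8,0,4,0,0,0, 1,-3.1,0,3.8,0,0,0, 1,-3.3,0,3.6,0,0,0, 1,-3.6,0,3.3,0,0,0, 1,-3.8,0,3.1,0,0,0, 1,-4,0,2.8,0,0,0, 1,-4.2,0,2.5,0,0,0, 1,-3,0,1,0,0,0, 1,0,0,0,0,0,0]'
python3 -m inch '[1,-1,0,0,0,0,0, 1,-1,0,0,0,0,0, 1,-1,0,0,0,0,0, 1,0,0,0,0,0,0, 1,0,0,0,0,0,0, 1,0,0,0,0,0,0, 1,0,0,0,0,0,0, 1,0,0,0,0,0,0, 1,0,0,0,0,0,0, 1,0,0,0,0,0,0]'
```

```text
t: 11.75
tcp_pos: [557.8, 202.7, 65.9]
eef_rot: [0.707, -0.707, -0.0, 0.0]
contact_force: [0.3, -0.7, 0.1]
gripper_width: 0.3
t: 13.0
tcp_pos: [555.1, 202.6, 65.9]
eef_rot: [-0.707, 0.707, 0.0, -0.0]
contact_force: [0.9, 0.1, 1.4]
gripper_width: -0.2
```

```bash
python3 -m inch '[1,-1,0,0,0,0,0, 1,-1,0,0,0,0,0, 1,-1,0,0,0,0,0, 1,-1,0,0,0,0,0, 1,0,0,0,0,0,0, 1,0,0,0,0,0,0, 1,0,0,0,0,0,0, 1,0,0,0,0,0,0, 1,0,0,0,0,0,0, 1,0,0,0,0,0,0]'
```

```text
t: 14.25
tcp_pos: [551.1, 202.6, 65.9]
eef_rot: [-0.707, 0.707, 0.0, -0.0]
contact_force: [4.1, 3.2, -0.6]
gripper_width: -0.1
```

```bash
python3 -m inch '[1,-1,0,0,0,0,0, 1,-1,0,0,0,0,0, 1,0,0,0,0,0,0, 1,0,0,0,0,0,0, 1,0,0,0,0,0,0, 1,0,0,0,0,0,0, 1,0,0,0,0,0,0, 1,0,0,0,0,0,0, 1,0,0,0,0,0,0, 1,0,0,0,0,0,0]'
```

```text
t: 15.5
tcp_pos: [550.7, 202.6, 66.2]
eef_rot: [0.707, -0.707, -0.001, -0.001]
contact_force: [17.3, 3.0, -5.8]
gripper_width: -0.3
```

The stop is reached (17 N at x ≈ 551). I'll back off, rise, and go to the -x side of the funnel station's lever.

```bash
python3 -m inch '[1,11,0,0,0,0,0, 1,11,0,0,0,0,0, 1,0,-40,0,0,0,0, 1,0,-40,0,0,0,0, 1,-19,0,-31,0,0,0, 1,-19,0,-31,0,0,0, 1,-19,0,-31,0,0,0, 1,-19,0,-31,0,0,0, 1,0,0,0,0,0,0, 1,0,0,0,0,0,0]'
python3 - <<'E'
from h import *
import cv2
c=cam("side"); im=c[0]["frame"][:,:,::-1][90:240,160:320]
cv2.imwrite("pics/s4.png",cv2.resize(im,None,fx=4,fy=4,interpolation=cv2.INTER_CUBIC))
E
```

```text
t: 16.75
tcp_pos: [495.6, 78.6, 146.0]
eef_rot: [0.707, -0.707, 0.0, 0.0]
contact_force: [-0.7, 0.8, 0.7]
gripper_width: 0.2
```

View pics/s4.png

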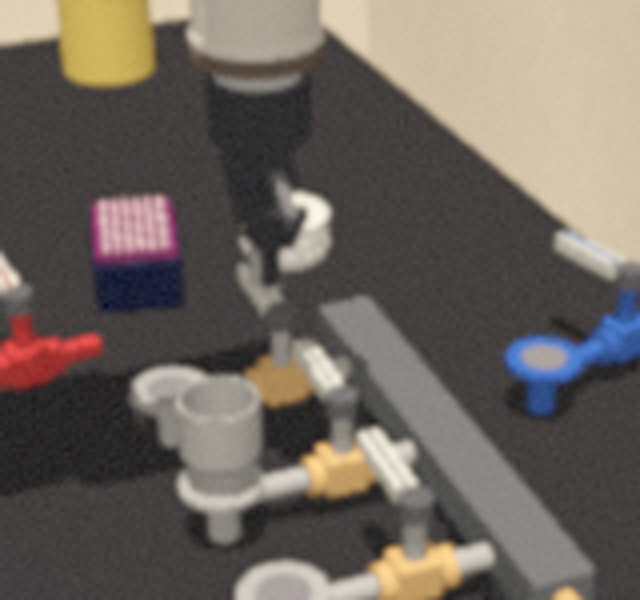

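The first lever now lies across its pipe, parallel to the other two. The fingertip (268,285) is above the gap on the -x side of the funnel lever. I'll descend and push.

```bash
python3 -m inch '[1,0,16,0,0,0,0, 1,0,16,0,0,0,0, 1,0,16,0,0,0,0, 1,0,16,0,0,0,0, 1,0,10,0,0,0,0, 1,0,6,0,0,0,0, 1,4,0,-3,0,0,0, 1,5,0,-3,0,0,0, 1,5,0,-3,0,0,0, 1,0,0,0,0,0,0]'
python3 - <<'E'
import numpy as np
f=np.radians(np.linspace(104,16,23)); p=np.c_[np.cos(f),np.sin(f)]*68
print((p+[526.8,3.3])[[0,10,20,-1]]); print(np.diff(p,axis=0).round(1).tolist())
E
```

```text
t: 18.05
tcp_pos: [509.6, 69.3, 66.0]
eef_rot: [-0.707, 0.707, 0.0, 0.0]
contact_force: [-0.1, -0.2, -1.1]
gripper_width: 0.1
[[510.3493111   69.28010939]
 [556.60923798  64.41799515]
 [588.92109112  30.95809173]
 [592.16579532  22.0433402 ]]
[[4.6, 1.0], [4.7, 0.7], [4.7, 0.3], [4.7, 0.0], [4.7, -0.3], [4.7, -0.7], [4.6, -1.0], [4.6, -1.3], [4.5, -1.6], [4.3, -1.9], [4.2, -2.2], [4.0, -2.5], [3.8, -2.8], [3.6, -3.1], [3.4, -3.3], [3.2, -3.5], [2.9, -3.7], [2.7, -3.9], [2.4, -4.1], [2.1, -4.3], [1.8, -4.4], [1.5, -4.5]]
```

```bash
python3 -m inch '[1,4.6,0,1,0,0,0, 1,4.7,0,0.7,0,0,0, 1,4.7,0,0.3,0,0,0, 1,4.7,0,0,0,0,0, 1,4.7,0,-0.3,0,0,0, 1,4.7,0,-0.7,0,0,0, 1,4.6,0,-1,0,0,0, 1,4.6,0,-1.3,0,0,0, 1,4.5,0,-1.6,0,0,0, 1,4.3,0,-1.9,0,0,0]'
python3 -m inch '[1,4.2,0,-2.2,0,0,0, 1,4,0,-2.5,0,0,0, 1,3.8,0,-2.8,0,0,0, 1,3.6,0,-3.1,0,0,0, 1,3.4,0,-3.3,0,0,0, 1,3.2,0,-3.5,0,0,0, 1,2.9,0,-3.7,0,0,0, 1,2.7,0,-3.9,0,0,0, 1,2.4,0,-4.1,0,0,0, 1,2.1,0,-4.3,0,0,0]'
python3 -m inch '[1,1.5,0,-3,0,0,0, 1,1,0,-3,0,0,0, 1,0,0,-2,0,0,0, 1,0,0,0,0,0,0, 1,0,0,0,0,0,0, 1,0,0,0,0,0,0, 1,0,0,0,0,0,0, 1,0,0,0,0,0,0, 1,0,0,0,0,0,0, 1,0,0,0,0,0,0]'
```

```text
t: 19.3
tcp_pos: [555.5, 64.7, 65.9]
eef_rot: [-0.707, 0.707, 0.0, -0.0]
contact_force: [-2.6, 0.4, -0.4]
gripper_width: -0.3
t: 20.55
tcp_pos: [587.7, 31.1, 65.9]
eef_rot: [-0.707, 0.707, 0.0, -0.0]
contact_force: [-0.6, 2.1, -0.1]
gripper_width: 0.4
t: 21.8
tcp_pos: [590.1, 23.4, 65.9]
eef_rot: [-0.707, 0.707, 0.0, -0.0]
contact_force: [1.3, -0.2, -0.2]
gripper_width: 0.3
```

```bash
python3 -m inch '[1,0,0,-1.5,0,0,0, 1,0,0,-1.5,0,0,0, 1,0,0,-1.5,0,0,0, 1,0,0,-1.5,0,0,0, 1,0,0,0,0,0,0, 1,0,0,0,0,0,0, 1,0,0,0,0,0,0, 1,0,0,0,0,0,0, 1,0,0,0,0,0,0, 1,0,0,0,0,0,0]'
```

```text
t: 23.05
tcp_pos: [590.1, 21.7, 65.9]
eef_rot: [0.709, -0.705, -0.001, 0.001]
contact_force: [2.1, 36.2, 1.8]
gripper_width: 0.2
```

```bash
python3 -m inch '[1,0,0,-1,0,0,0, 1,0,0,-1,0,0,0, 1,0,0,0,0,0,0, 1,0,0,0,0,0,0, 1,0,0,0,0,0,0, 1,0,0,0,0,0,0, 1,0,0,0,0,0,0, 1,0,0,0,0,0,0, 1,0,0,0,0,0,0, 1,0,0,0,0,0,0]'
```

```text
t: 24.3
tcp_pos: [590.1, 21.2, 66.0]
eef_rot: [0.71, -0.704, -0.001, 0.001]
contact_force: [1.6, 49.0, 1.7]
gripper_width: -0.1
```

A hard stop is reached (36–49 N, y ≈ 21.5). I'll back off, rise, swing clear and check from the top.

```bash
python3 -m inch '[1,0,0,8,0,0,0, 1,0,0,10,0,0,0, 1,0,0,10,0,0,0, 1,0,-40,0,0,0,0, 1,0,-40,0,0,0,0, 1,0,-50,0,0,0,0, 1,-30,0,30,0,0,0, 1,-30,0,30,0,0,0, 1,-30,0,30,0,0,0, 1,-30,0,30,0,0,0]'
python3 -m inch '[1,-28,0,28,0,0,0, 1,-28,0,28,0,0,0, 1,-28,0,28,0,0,0, 1,-28,0,28,0,0,0, 1,-28,0,28,0,0,0, 1,-28,0,28,0,0,0, 1,-28,0,28,0,0,0, 1,-28,0,28,0,0,0, 1,0,0,0,0,0,0, 1,0,0,0,0,0,0]'
python3 - <<'E'
from h import *
import cv2
s=env.state();print(s["joint_vel"].round(3))
c=cam("top"); im=c[0]["frame"][:,:,::-1]; cv2.imwrite("pics/topF.png",im)
cv2.imwrite("pics/tF.png",cv2.resize(im[175:275,185:335],None,fx=5,fy=5,interpolation=cv2.INTER_CUBIC))
d=cv2.absdiff(im,cv2.imread("pics/top0.png")).max(2)
for n,u,v in(("box",129,237),("dish",130,187),("bottle",385,256),("rack",388,178),("funnel",261,253)): print(n,(d[v-22:v+22,u-22:u+22]>40).sum())
E
```

```text
t: 25.55
tcp_pos: [469.0, 164.2, 196.0]
eef_rot: [-0.707, 0.707, 0.0, 0.0]
contact_force: [0.1, -0.1, 0.1]
gripper_width: 0.4
t: 26.8
tcp_pos: [246.0, 387.1, 195.9]
eef_rot: [-0.707, 0.707, 0.0, -0.0]
contact_force: [-0.3, -0.2, -0.3]
gripper_width: -0.1
[-0.02  -0.003  0.001  0.001  0.    -0.001]
box 0
dish 0
bottle 0
rack 0
funnel 0
```

View pics/tF.png

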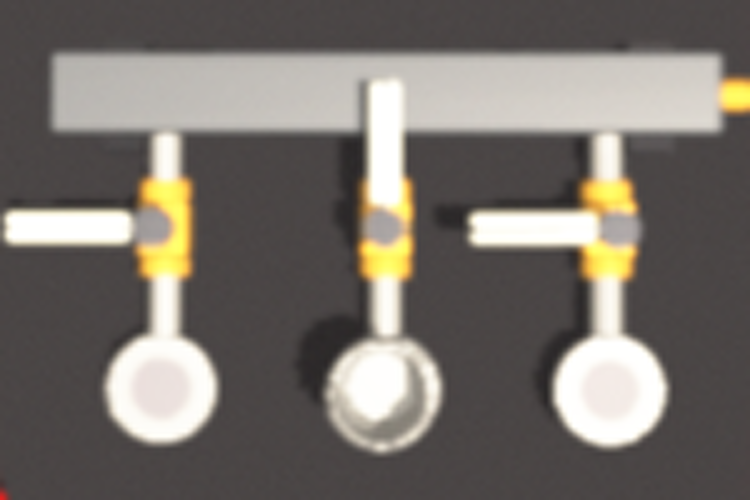

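The left lever is square across its pipe: end (5,227), hub (151,227). The middle lever is in line over the bar: end (385,80), hub (384,227). The idle lever, funnel and bystanders have not moved. Handing in.

```bash
python3 -c "
from cell import env
print(env.close_job())"
```

```text
the job is handed in; nothing more can be done
None
```

The job is handed in at about 27 s. I shut the left station's open valve with the closed fingertips, then opened the funnel station's valve in the middle, pushing each lever against its stop. The hand-in gives no verdict.

- **Last checks:** In the final top view the left lever is square across its pipe and the middle lever is in line over the header bar. The idle lever looks unmoved. The image difference shows no change at the funnel or the four bystanders, and the arm was clear of everything.
- **First sweep missed:** It passed over the lever without touching it. The side camera showed the real fingertip about 26 mm higher than the reported TCP. I repeated the sweep at a reported height of 66 mm and it worked. I didn't find the cause of the offset.
- **Push force:** The second push reached about 49 N at the wrist against the stop, more than I intended. The limit is 120 N, and the fingertip was the only part meant to be in contact.

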